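Lay the noodle packet down in the pantry box and shut the lid

TASK

The packet of noodles stands too tall in the wooden pantry box for the lid to close. Push it over backwards, toward the hinges, so that it lies flat on its back in the box, and only then push the open lid over and down until it is fully shut. Do all of it by pushing with the fingers, never lift the packet, and leave the spice jar, the salt shaker and the tin standing where they are.

Things in the scene. Friction and masses are not known exactly. Their poses are not given: they have to be found in the camera images.
- pantry_box: Open wooden box, fixed to the worktop, 220 (x) x 180 (y) x 66 mm high, walls and floor 8 mm thick. Origin: centre of its underside, on the worktop. Its x axis points from the low front wall (nearest the robot) to the far wall that carries the lid's hinges; z up. It may stand turned by up to 0.25 rad.
- lid (a joint): Angle of the wooden lid, a plain plate 220 x 180 x 8 mm with no handle, hinged along the top of the box's far wall. 0 = shut (lying on the rim), pi/2 = upright; at the start it stands open, between 1.5 and 1.8; 1.9 is the stop. The hinge is stiff: the lid stays at any angle it is left at and takes about 0.55 N m at most to push down, all the way to shut (3 N at 180 mm from the hinge). Shut, its upper face is 74.5 mm above the worktop.
- lid_hinge (a point): Middle of the hinge line, 66.5 mm above the worktop, 110 mm from the box's centre along the box's +x; it does not move. The axis runs along the box's y. Its frame turns with the lid; the lid's underside passes through it and the lid reaches 220 mm from it.
- lid_edge (a point): Middle of the lid's free edge, on its outer face (the one that is on top when shut and faces away from the robot when open).
- packet: Carton packet of noodles, loose (about 0.12 kg), standing inside the box near its front wall. 46 mm thick (x) x 113 mm wide (y) x 103 mm high; a thin cardboard tab that offers no resistance stands 26 mm higher. Origin: centre of its foot, on the box's floor 8 mm above the worktop. Its x axis points backwards, to the hinges; the z axis runs up through its top. Flat on its back, x points straight down and z to the hinges. It tips by itself once leaned about 0.43 rad.
- packet_mid (a point): Centre of the packet, 51.5 mm above its foot when it stands. When it lies flat on its back this is 31 mm above the worktop.
- packet_back_edge (a point): Middle of the packet's lower back edge (on the hinge side), about which it tips; stays on the box's floor, 8 mm above the worktop.
- spice_jar: Bystander: spice jar with a dark lid, 44 mm across, 105 mm high, loose; origin at the centre of its foot.
- salt_shaker: Bystander: glass salt shaker, 44 mm across, 90 mm high, loose; origin at the centre of its foot.
- fish_tin: Bystander: low round tin, 86 mm across, 40 mm high, loose; origin at the centre of its foot.

How it is judged:
By the outcome, as a careful person would: the job done as asked, in the order asked, and still so for the second after the job is handed in, with the robot touching nothing.
It also fails if it takes over 54 s, if anything falls off the work surface, if the arm or the gripper's body presses on something with over 40 N, if the wrist force passes 120 N, or if a joint passes its speed limit or range.

ROBOT

A 6-joint arm with a two-finger parallel gripper is mounted at the origin on a cart in front of the work surface, level with it; the furniture and walls round the work are solid. World frame = base frame: x ahead of the robot, y to its left, z up, the work surface at z = 0. Lengths are in m, angles in rad, forces in N, time in s.
With the tool pointing down it reaches from about 0.35 to 0.85 m from the base axis. Payload 8.1 kg.
Tool frame: the origin (TCP) lies between the finger pads; the fingertips stand 14 mm ahead of it and the grasp point (between the pads) lies 5 mm behind it; z points along the fingers, y is the line along which they close (so a half turn about z gives the same grasp; the last joint's range is limited). The gripper opens to 93 mm and grips with 3 to 60 N. Pads are 15 mm wide; open, the fingers measure 128 mm over their backs; the gripper's body (75 mm by 188 mm) begins 65 mm behind the grasp point.
Start: joints at [-1.314, 0.13, 1.488, -0, 1.523, -0.085], TCP at [0.201, -0.565, 0.21] pointing down, gripper open.
Joint ranges: [-2.96, 2.96], [-0.89, 2.26], [0.02, 2.5], [-1.34, 4.48], [0, 2.73], [-2.66, 2.66]. Speed limits (rad/s): [2.39, 2.39, 2.79, 3.14, 3.14, 3.14].

INTERFACE

Orientations are given as a rotation vector (axis times angle).
In Python, from plant import robot gives the robot as it stands.
- The arm moves only by the tool arm_command, never from a script. Its argument "targets" is a list of rows, each an object of numbers: "x", "y", "z": the shift along the world's x, y, z in units of 500 mm (1.0 is 500 mm); "rx", "ry", "rz": the turn, a rotation vector about the world's x, y, z in units of 2 rad (1.0 is 2 rad); "claw": the closure in counts, from 0 (fully open) to 255 (shut). In form: [{"x": .., "y": .., "z": .., "rx": .., "ry": .., "rz": .., "claw": ..}, ...]. A call has 1 to 10 rows; each row is the pose to reach, as a shift and turn from the pose commanded when the call began; what a row does not reach only later rows make up. A row lasts 1/12 s, in which the tool goes at most 41.7 mm and 7.16 degrees, less where a joint would pass 70% of its speed; a pose out of reach is approached as far as the arm can. A call with a number of a shift or a turn outside -1 to 1 is refused whole. A call with a gripper value outside its range is refused whole. The fingers move at their own pace and stop on an object; "squeeze" is the grip in N (left out, the last holds). Time passes only in rows, so rows that repeat a pose let the fingers close. It gives the time, the measured TCP pose, the force, the opening and the grip force at its end, in the units of the state.
- robot.read_state(): the state, without advancing time (a new reading comes with each control period).
- robot.read_camera(name): name is "scene" or "top"; returns (picture, depth): 420x560x3 uint8, red, green, blue; 420x560 float32, m along the optical axis (not along the pixel's ray), 0 where there is no reading.
- robot.get_calibration(name): a dict with "intrinsics" (3x3 intrinsics, pixels), "origin" and "orientation" of the camera in the world. Camera axes: x right, y up, looking along -z (the intrinsics and any distortion apply to the point x, -y, -z); pixel columns grow to the right and rows downward; lengths in m; the calibration is good to about 2 mm. A picture is of the moment at which its call begins. get_calibration takes no time and is no camera call.
- robot.close_job(): hands the job in; it is judged then, once.
The state is a dict: "t": time; "q": joint angles; "dq": joint speeds; "joint_torque": joint torques, N m; "tool_pos": TCP position; "orientation": TCP orientation; "force": force on the tool from outside, world axes, zero at the start; "wrist_torque": the same for the moment, N m; "opening": finger opening in m; "gripper_force": force on a finger pad.
Only numpy, scipy, OpenCV 4.12 (cv2) and the standard library are available. Lean on these libraries where they do the work, as an engineer would, in place of code of your own. Each camera call takes 0.05 s, during which the arm holds its last target. There are 200 camera calls.

## Working session

There is one attempt and no reset: what is moved stays moved. The work goes in short steps, Python scripts to look and compute and a tool call to move; the robot and the scene stay as the last step left them, time stands still between calls to the robot, and variables do not carry over. Pictures are saved under pics/ and viewed, at most 10 in all, crops included, and the job is handed in when it is done.

Besides the shell and the picture viewer there is one more tool, called after ">>>" as name(argument=value, ...) on one line, values as JSON. arm_command: Moves the arm, as the interface text tells. Shifts and turns lie within -1 to 1; 1 stands for 500 mm of shift or 2 rad of turn. Its arguments: {"type":"object","properties":{"targets":{"type":"array","items":{"type":"object","properties":{"x":{"type":"number","minimum":-1,"maximum":1},"y":{"type":"number","minimum":-1,"maximum":1},"z":{"type":"number","minimum":-1,"maximum":1},"rx":{"type":"number","minimum":-1,"maximum":1},"ry":{"type":"number","minimum":-1,"maximum":1},"rz":{"type":"number","minimum":-1,"maximum":1},"claw":{"type":"number"}}}},"squeeze":{"type":"number"}},"required":["targets"]}

```bash
mkdir -p pics; ls
cat > h.py <<'E'
import numpy as np, cv2
from plant import robot
def cap(name,tag):
    im,d=robot.read_camera(name); np.savez(f'pics/{tag}.npz',im=im,d=d)
    cv2.imwrite(f'pics/{tag}.png',im[...,::-1]); return im,d
def pts(name,d):
    c=robot.get_calibration(name);K=np.array(c['intrinsics']);o=np.array(c['origin']);R=np.array(c['orientation'])
    if R.shape!=(3,3): R=cv2.Rodrigues(R.astype(float))[0]
    v,u=np.mgrid[:d.shape[0],:d.shape[1]]
    x=(u-K[0,2])/K[0,0]*d;y=(v-K[1,2])/K[1,1]*d
    return np.stack([x,-y,-d],-1)@R.T+o
E
python3 - <<'E'
from h import *
for n in('scene','top'):
    print(robot.get_calibration(n)); cap(n,n+'0')
print(robot.read_state())
E
```

```text
pics
{'intrinsics': array([[493.53303475,   0.        , 287.81480295],
       [  0.        , 493.53303475, 207.64221032],
       [  0.        ,   0.        ,   1.        ]]), 'origin': array([0.00825597, 0.67832817, 0.53941904]), 'orientation': array([ 0.47876322, -1.24975786, -2.15650555])}
{'intrinsics': array([[432.65491955,   0.        , 281.34481447],
       [  0.        , 432.65491955, 212.78423702],
       [  0.        ,   0.        ,   1.        ]]), 'origin': array([0.43310154, 0.07600492, 1.08728389]), 'orientation': array([ 0.07924929, -0.08107221, -1.55423485])}
{'t': 0.1, 'q': array([-1.31441369e+00,  1.31059408e-01,  1.48916066e+00,  3.53817305e-06,
        1.52299149e+00, -8.54060294e-02]), 'dq': array([-0.0011614 , -0.00171982, -0.00375756, -0.0003842 ,  0.00093275,
        0.00062162]), 'joint_torque': array([ 1.75553363e-03, -5.61343288e+01, -4.93094730e+01,  7.71159679e-02,
        2.92141229e-02, -3.73819410e-05]), 'tool_pos': array([ 0.20099096, -0.56478501,  0.20941336]), 'orientation': array([-3.09423954e+00, -5.33996312e-01,  2.11489073e-04]), 'force': array([-3.30568888e-01,  4.69103354e-05, -2.36374207e-01]), 'wrist_torque': array([ 0.03567299, -0.01562881, -0.0396011 ]), 'gripper_force': 0.0, 'opening': 0.09304487322076106}
```

View pics/scene0.png

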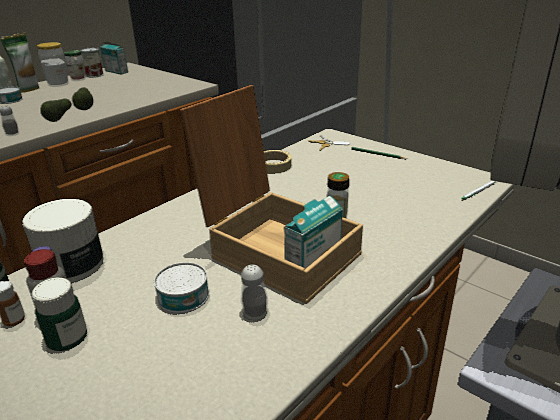

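View pics/top0.png

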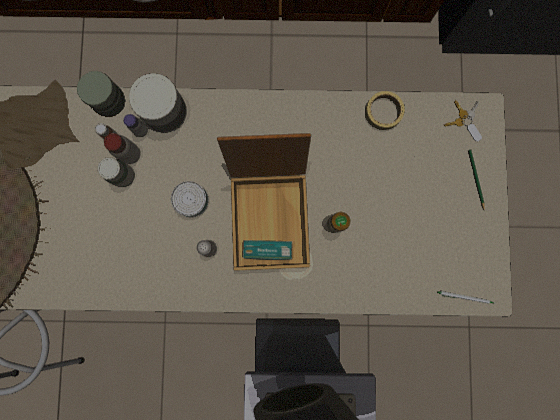

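The scene view shows the lid open, near (228,155), and the packet at (315,235). In the top view the box spans (233–310, 177–270), the packet is at (267,250), the jar at (340,222), the tin at (189,199) and the shaker at (205,248). Next I'll measure these from depth.

Run:
```python
from h import *
z=np.load('pics/top0.npz');im,d=z['im'],z['d'];P=pts('top',d)
hsv=cv2.cvtColor(im,cv2.COLOR_RGB2HSV)
def reg(u0,u1,v0,v1,zl,zh):
    m=np.zeros(d.shape,bool);m[v0:v1,u0:u1]=1
    return m&(P[...,2]>zl)&(P[...,2]<zh)&(d>0)
def rect(m,n):
    q=P[m]; r=cv2.minAreaRect((q[:,:2]*1000).astype(np.float32)); print(n,len(q),np.round(r[0],1),np.round(r[1],1),round(r[2],2),'zmed',np.median(q[:,2]).round(4),'boxpts',cv2.boxPoints(r).round(0).tolist())
rect(reg(225,320,172,280,.055,.075),'rim')
m=reg(238,300,235,265,.09,.125)
rect(m,'packet top')
for n,b in dict(jar=(325,355,205,240,.09,.12),salt=(193,218,236,260,.07,.1),tin=(168,212,178,220,.03,.05)).items():
    q=P[reg(*b)]; print(n,q[:,:2].mean(0).round(3),q[:,2].max().round(3))
print('table z',np.median(P[275:300,330:420,2]))
# lid: scene view + top
z2=np.load('pics/scene0.npz');Q=pts('scene',z2['d']);
m=np.zeros(d.shape,bool);m[85:235,185:275]=1
q=Q[m&(Q[...,2]>.1)&(Q[...,2]<.35)&(Q[...,0]>.4)&(Q[...,0]<.8)];c=q.mean(0)
n=np.linalg.svd(q-c,full_matrices=False)[2][2];print('lid scene',len(q),c,n,q.min(0),q.max(0))
q=P[reg(215,315,130,180,.09,.35)];c=q.mean(0);n=np.linalg.svd(q-c,full_matrices=False)[2][2];print('lid top',len(q),c,n,q.min(0),q.max(0))
```

```text
rim 1227 [517.9 103.1] [222.3 180.1] 3.34 zmed 0.0654 boxpts [[402.0, 187.0], [412.0, 7.0], [634.0, 20.0], [624.0, 199.0]]
packet top 683 [450.2 105.5] [ 43.4 110.6] 0.89 zmed 0.1152 boxpts [[428.0, 160.0], [429.0, 50.0], [473.0, 51.0], [471.0, 161.0]]
jar [ 0.518 -0.059] 0.11
salt [0.454 0.254] 0.092
tin [0.574 0.304] 0.045
table z -9.730585429534866e-05
lid scene 7267 [0.64499779 0.11847222 0.19593577] [-0.98771914 -0.05414533  0.14655779] [0.62482948 0.01942268 0.1000381 ] [0.66738516 0.20242822 0.28460403]
lid top 3268 [0.64736101 0.11038668 0.20487111] [-0.98656788 -0.05728942  0.15297631] [0.62482765 0.02060846 0.09000801] [0.66988603 0.20043409 0.28660276]
```

>>> arm_command(targets=[{"x": 0.32, "y": 0.63, "z": 0, "rz": -0.14, "claw": 255}, {"x": 0.32, "y": 0.63, "z": 0, "rz": -0.14, "claw": 255}, {"x": 0.32, "y": 0.63, "z": 0, "rz": -0.14, "claw": 255}, {"x": 0.32, "y": 0.63, "z": 0, "rz": -0.14, "claw": 255}, {"x": 0.32, "y": 0.63, "z": 0, "rz": -0.14, "claw": 255}, {"x": 0.32, "y": 0.63, "z": 0, "rz": -0.14, "claw": 255}, {"x": 0.32, "y": 0.63, "z": 0, "rz": -0.14, "claw": 255}, {"x": 0.32, "y": 0.63, "z": 0, "rz": -0.14, "claw": 255}, {"x": 0.32, "y": 0.63, "z": 0, "rz": -0.14, "claw": 255}, {"x": 0.32, "y": 0.63, "z": 0, "rz": -0.14, "claw": 255}])

```text
schema error: expected keys x, y, z, rx, ry, rz, claw
```

>>> arm_command(targets=[{"x": 0.32, "y": 0.63, "z": 0, "rx": 0, "ry": 0, "rz": -0.14, "claw": 255}, {"x": 0.32, "y": 0.63, "z": 0, "rx": 0, "ry": 0, "rz": -0.14, "claw": 255}, {"x": 0.32, "y": 0.63, "z": 0, "rx": 0, "ry": 0, "rz": -0.14, "claw": 255}, {"x": 0.32, "y": 0.63, "z": 0, "rx": 0, "ry": 0, "rz": -0.14, "claw": 255}, {"x": 0.32, "y": 0.63, "z": 0, "rx": 0, "ry": 0, "rz": -0.14, "claw": 255}, {"x": 0.32, "y": 0.63, "z": 0, "rx": 0, "ry": 0, "rz": -0.14, "claw": 255}, {"x": 0.32, "y": 0.63, "z": 0, "rx": 0, "ry": 0, "rz": -0.14, "claw": 255}, {"x": 0.32, "y": 0.63, "z": 0, "rx": 0, "ry": 0, "rz": -0.14, "claw": 255}, {"x": 0.32, "y": 0.63, "z": 0, "rx": 0, "ry": 0, "rz": -0.14, "claw": 255}, {"x": 0.32, "y": 0.63, "z": 0, "rx": 0, "ry": 0, "rz": -0.14, "claw": 255}])

```text
t: 0.93
tool_pos: [0.3625, -0.2468, 0.2101]
orientation: [-3.139, -0.104, -0.001]
force: [-0.3, 0.0, -0.1]
opening: 0.0309
gripper_force: 0.0
```

>>> arm_command(targets=[{"x": 0.06, "y": 0.71, "z": 0, "rx": 0, "ry": 0, "rz": 0, "claw": 255}, {"x": 0.06, "y": 0.71, "z": 0, "rx": 0, "ry": 0, "rz": 0, "claw": 255}, {"x": 0.06, "y": 0.71, "z": 0, "rx": 0, "ry": 0, "rz": 0, "claw": 255}, {"x": 0.06, "y": 0.71, "z": 0, "rx": 0, "ry": 0, "rz": 0, "claw": 255}, {"x": 0.06, "y": 0.71, "z": 0, "rx": 0, "ry": 0, "rz": 0, "claw": 255}, {"x": 0.06, "y": 0.71, "z": 0, "rx": 0, "ry": 0, "rz": 0, "claw": 255}, {"x": 0.06, "y": 0.71, "z": 0, "rx": 0, "ry": 0, "rz": 0, "claw": 255}, {"x": 0.06, "y": 0.71, "z": 0, "rx": 0, "ry": 0, "rz": 0, "claw": 255}, {"x": 0.06, "y": 0.71, "z": 0, "rx": 0, "ry": 0, "rz": 0, "claw": 255}, {"x": 0.06, "y": 0.71, "z": 0, "rx": 0, "ry": 0, "rz": 0, "claw": 255}])

```text
t: 1.77
tool_pos: [0.391, 0.108, 0.2101]
orientation: [-3.139, -0.104, 0.001]
force: [-0.3, -0.6, -0.6]
opening: 0.0003
gripper_force: 0.0
```

>>> arm_command(targets=[{"x": 0, "y": 0, "z": -0.07, "rx": 0, "ry": 0, "rz": 0, "claw": 255}, {"x": 0, "y": 0, "z": -0.14, "rx": 0, "ry": 0, "rz": 0, "claw": 255}, {"x": 0, "y": 0, "z": -0.2, "rx": 0, "ry": 0, "rz": 0, "claw": 255}, {"x": 0, "y": 0, "z": -0.2, "rx": 0, "ry": 0, "rz": 0, "claw": 255}, {"x": 0, "y": 0, "z": -0.2, "rx": 0, "ry": 0, "rz": 0, "claw": 255}])

```text
t: 2.18
tool_pos: [0.3897, 0.1036, 0.1091]
orientation: [3.139, 0.096, -0.007]
force: [0.6, 0.5, 1.0]
opening: 0.0004
gripper_force: 0.0
```

>>> arm_command(targets=[{"x": 0.01, "y": 0, "z": 0, "rx": 0, "ry": 0, "rz": 0, "claw": 255}, {"x": 0.02, "y": 0, "z": 0, "rx": 0, "ry": 0, "rz": 0, "claw": 255}, {"x": 0.03, "y": 0, "z": 0, "rx": 0, "ry": 0, "rz": 0, "claw": 255}, {"x": 0.04, "y": 0, "z": 0, "rx": 0, "ry": 0, "rz": 0, "claw": 255}, {"x": 0.05, "y": 0.0, "z": 0, "rx": 0, "ry": 0, "rz": 0, "claw": 255}, {"x": 0.06, "y": 0.002, "z": 0, "rx": 0, "ry": 0, "rz": 0, "claw": 255}, {"x": 0.07, "y": 0.003, "z": 0, "rx": 0, "ry": 0, "rz": 0, "claw": 255}, {"x": 0.08, "y": 0.003, "z": 0, "rx": 0, "ry": 0, "rz": 0, "claw": 255}, {"x": 0.09, "y": 0.004, "z": 0, "rx": 0, "ry": 0, "rz": 0, "claw": 255}, {"x": 0.1, "y": 0.004, "z": 0, "rx": 0, "ry": 0, "rz": 0, "claw": 255}])

```text
t: 3.02
tool_pos: [0.4416, 0.1068, 0.1102]
orientation: [3.14, 0.097, -0.0]
force: [0.6, 0.5, 0.0]
opening: 0.0006
gripper_force: 0.0
```

Run:
```python
from h import *
im,d=cap('scene','s1'); cv2.imwrite('pics/s1c.png',cv2.resize(im[130:320,170:400,::-1],None,fx=3,fy=3))
```

```text
(no output)
```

View pics/s1c.png

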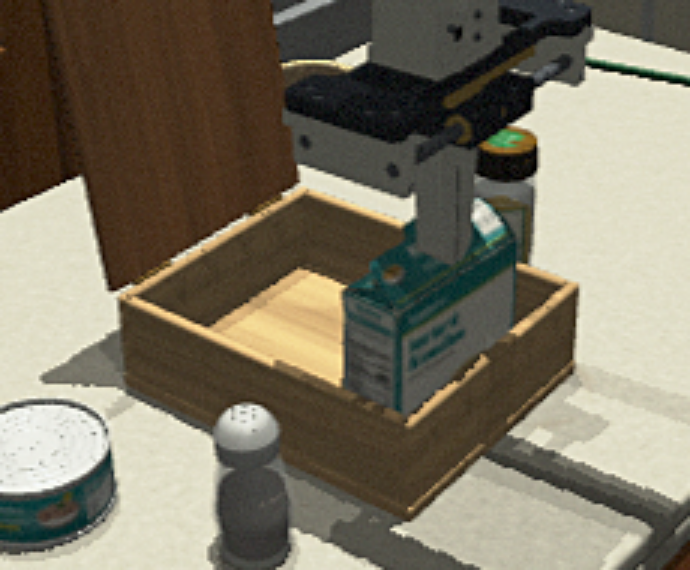

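The crop shows the finger against the packet's upper front at (445,250), but the lean isn't clear. I'll measure the lean from depth.

Run:
```python
from h import *
for t in('scene0','s1'):
    z=np.load(f'pics/{t}.npz');P=pts('scene',z['d']);hsv=cv2.cvtColor(z['im'],cv2.COLOR_RGB2HSV)
    m=(P[...,0]>.405)&(P[...,0]<.52)&(P[...,1]>.125)&(P[...,1]<.157)&(P[...,2]>.06)&(P[...,2]<.15)
    q=P[m]
    for lo in np.arange(.06,.145,.01):
        s=q[(q[:,2]>=lo)&(q[:,2]<lo+.01)]
        if len(s):print(t,round(lo,3),len(s),s[:,0].min().round(4),np.median(s[:,0]).round(4))
```

```text
scene0 0.06 110 0.405 0.4276
scene0 0.07 61 0.4266 0.4285
scene0 0.08 68 0.4262 0.429
scene0 0.09 71 0.4268 0.4294
scene0 0.1 78 0.4287 0.4303
scene0 0.11 185 0.4296 0.4374
scene0 0.12 152 0.4378 0.4465
scene0 0.13 24 0.4497 0.4545
s1 0.06 108 0.405 0.4277
s1 0.07 66 0.4268 0.4289
s1 0.08 69 0.4275 0.4293
s1 0.09 66 0.4278 0.4297
s1 0.1 81 0.4284 0.4305
s1 0.11 187 0.4297 0.4375
s1 0.12 153 0.4374 0.4461
s1 0.13 23 0.4515 0.4548
```

Run:
```python
from h import *
print({k:np.round(v,4) for k,v in robot.read_state().items() if k in('t','tool_pos','force','wrist_torque')})
z0=np.load('pics/scene0.npz');P0=pts('scene',z0['d'])
z=np.load('pics/s1.npz');P=pts('scene',z['d'])
m=np.zeros(z['d'].shape,bool);m[175:222,300:335]=1
m&=np.linalg.norm(P-P0,axis=-1)>.006
q=P[m];print(len(q),q.min(0),q.max(0))
for v in range(195,222,2):
    r=P[v,300:335][m[v,300:335]]
    if len(r): print(v,np.flatnonzero(m[v,300:335])[[0,-1]]+300,r.min(0).round(3),r.max(0).round(3))
```

```text
{'t': np.float64(3.0667), 'tool_pos': array([0.4423, 0.1067, 0.1104]), 'force': array([-0.6089, -0.2589, -0.1317]), 'wrist_torque': array([0.0553, 0.0168, 0.0178])}
979 [ 0.00825597 -0.10943899 -0.00150967] [0.64805893 0.67832817 0.53941904]
195 [301 327] [ 0.4   -0.103  0.001] [0.648 0.192 0.206]
197 [308 327] [0.431 0.092 0.15 ] [0.448 0.124 0.164]
199 [308 327] [0.431 0.093 0.147] [0.449 0.123 0.16 ]
201 [308 326] [0.431 0.094 0.143] [0.448 0.124 0.156]
203 [308 326] [0.431 0.094 0.14 ] [0.448 0.124 0.152]
205 [301 326] [0.431 0.024 0.066] [0.544 0.123 0.148]
207 [308 326] [0.431 0.094 0.132] [0.449 0.123 0.145]
209 [308 329] [0.008 0.094 0.128] [0.448 0.678 0.539]
211 [300 325] [0.431 0.025 0.052] [0.546 0.123 0.136]
213 [310 324] [0.008 0.1   0.123] [0.444 0.678 0.539]
215 [315 323] [0.431 0.103 0.121] [0.436 0.121 0.129]
217 [318 321] [0.431 0.109 0.12 ] [0.433 0.115 0.122]
```

The packet hasn't moved, and the finger seems to have passed through the tab. I'll back off and measure where the fingertip really is.

>>> arm_command(targets=[{"x": -0.05, "y": 0, "z": 0, "rx": 0, "ry": 0, "rz": 0, "claw": 255}, {"x": -0.1, "y": 0, "z": 0, "rx": 0, "ry": 0, "rz": 0, "claw": 255}, {"x": -0.1, "y": 0, "z": 0, "rx": 0, "ry": 0, "rz": 0, "claw": 255}, {"x": -0.1, "y": 0, "z": 0, "rx": 0, "ry": 0, "rz": 0, "claw": 255}])

```text
t: 3.4
tool_pos: [0.3906, 0.1068, 0.1102]
orientation: [3.14, 0.098, 0.0]
force: [-0.3, -0.0, -0.1]
opening: 0.0002
gripper_force: 0.0
```

Run:
```python
from h import *
im,d=cap('scene','s2'); cv2.imwrite('pics/s2c.png',cv2.resize(im[130:320,200:430,::-1],None,fx=3,fy=3))
print(robot.read_state()['tool_pos'])
P=pts('scene',d);P0=pts('scene',np.load('pics/scene0.npz')['d'])
m=(abs(P[...,0]-.39)<.02)&(abs(P[...,1]-.105)<.03)&(P[...,2]>.07)&(P[...,2]<.2)
q=P[m]
for lo in np.arange(.08,.2,.005):
    s=q[(q[:,2]>=lo)&(q[:,2]<lo+.005)]
    if len(s):print(round(lo,3),len(s),s.min(0).round(4),s.max(0).round(4))
```

```text
[0.39154217 0.10679371 0.11063278]
0.115 5 [0.381  0.1035 0.1188] [0.3982 0.1126 0.1198]
0.12 18 [0.3798 0.0997 0.1201] [0.3979 0.117  0.1249]
0.125 42 [0.379  0.0937 0.125 ] [0.3987 0.1225 0.13  ]
0.13 47 [0.3797 0.094  0.1301] [0.3999 0.1231 0.1349]
0.135 54 [0.3797 0.0926 0.1352] [0.3984 0.1238 0.1397]
0.14 52 [0.3796 0.0921 0.1404] [0.399 0.125 0.145]
0.145 47 [0.3798 0.0927 0.145 ] [0.3973 0.1249 0.1499]
0.15 55 [0.3786 0.0933 0.15  ] [0.3985 0.1258 0.1548]
0.155 61 [0.38   0.0903 0.155 ] [0.3982 0.1256 0.16  ]
0.16 47 [0.3791 0.0918 0.1602] [0.3928 0.125  0.1649]
0.165 47 [0.38   0.0926 0.1651] [0.3908 0.1257 0.17  ]
0.17 43 [0.3782 0.0886 0.17  ] [0.3898 0.1255 0.1747]
0.175 47 [0.3796 0.0893 0.175 ] [0.3908 0.1261 0.1798]
0.18 50 [0.3784 0.0929 0.1801] [0.3909 0.1266 0.185 ]
0.185 25 [0.3798 0.103  0.1851] [0.3847 0.1254 0.1899]
0.19 9 [0.379  0.1092 0.1904] [0.3812 0.124  0.1929]
```

View pics/s2c.png

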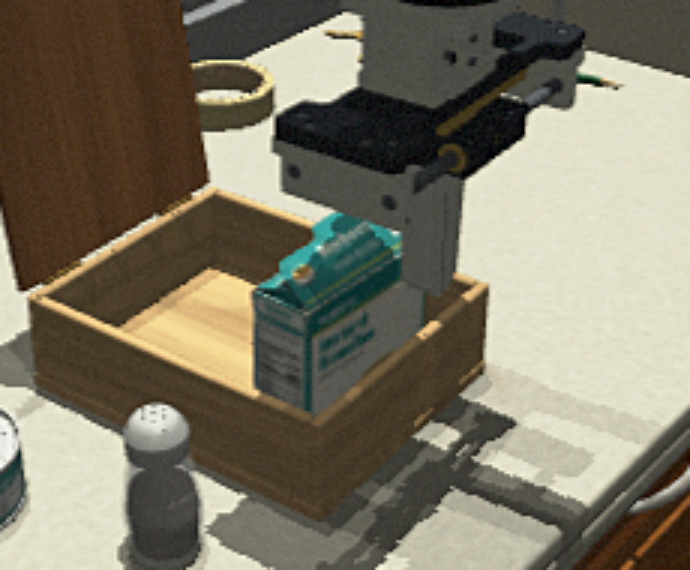

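The fingers really end at about z=0.119, roughly 23 mm higher than the nominal tip; in this crop the apex is near (432,297). I'll go lower by that amount and push again.

>>> arm_command(targets=[{"x": 0, "y": 0, "z": -0.05, "rx": 0, "ry": 0, "rz": 0, "claw": 255}, {"x": 0.01, "y": 0, "z": -0.05, "rx": 0, "ry": 0, "rz": 0, "claw": 255}, {"x": 0.025, "y": 0, "z": -0.05, "rx": 0, "ry": 0, "rz": 0, "claw": 255}, {"x": 0.04, "y": 0, "z": -0.05, "rx": 0, "ry": 0, "rz": 0, "claw": 255}, {"x": 0.05, "y": 0, "z": -0.05, "rx": 0, "ry": 0, "rz": 0, "claw": 255}, {"x": 0.06, "y": 0, "z": -0.05, "rx": 0, "ry": 0, "rz": 0, "claw": 255}, {"x": 0.07, "y": 0, "z": -0.05, "rx": 0, "ry": 0, "rz": 0, "claw": 255}, {"x": 0.08, "y": 0, "z": -0.05, "rx": 0, "ry": 0, "rz": 0, "claw": 255}, {"x": 0.09, "y": 0, "z": -0.05, "rx": 0, "ry": 0, "rz": 0, "claw": 255}, {"x": 0.1, "y": 0, "z": -0.05, "rx": 0, "ry": 0, "rz": 0, "claw": 255}])

```text
t: 4.28
tool_pos: [0.4417, 0.1067, 0.0854]
orientation: [-3.14, -0.097, -0.0]
force: [0.6, 0.1, 0.4]
opening: 0.0006
gripper_force: 0.1
```

```bash
cat > lean.py <<'E'
from h import *
import sys
z=cap('scene',sys.argv[1]);P=pts('scene',z[1])
m=(P[...,0]>.405)&(P[...,0]<.56)&(P[...,1]>.13)&(P[...,1]<.157)&(P[...,2]>.02)&(P[...,2]<.15)
q=P[m]
for lo in np.arange(.07,.145,.01):
    s=q[(q[:,2]>=lo)&(q[:,2]<lo+.01)]
    if len(s):print(round(lo,3),len(s),s[:,0].min().round(4),np.median(s[:,0]).round(4))
print(robot.read_state()['tool_pos'])
E
python3 lean.py s3
```

```text
0.07 71 0.4431 0.4467
0.08 71 0.4468 0.45
0.09 75 0.4499 0.4539
0.1 84 0.4538 0.4573
0.11 116 0.4564 0.4619
0.12 183 0.4631 0.4756
0.13 22 0.4834 0.4891
[0.44244661 0.10668522 0.08559129]
```

It's now leaning about 0.34 rad, so I'll keep pushing.

>>> arm_command(targets=[{"x": 0.01, "y": 0, "z": 0, "rx": 0, "ry": 0, "rz": 0, "claw": 255}, {"x": 0.02, "y": 0, "z": 0, "rx": 0, "ry": 0, "rz": 0, "claw": 255}, {"x": 0.03, "y": 0, "z": 0, "rx": 0, "ry": 0, "rz": 0, "claw": 255}, {"x": 0.04, "y": 0, "z": 0, "rx": 0, "ry": 0, "rz": 0, "claw": 255}, {"x": 0.05, "y": 0, "z": 0, "rx": 0, "ry": 0, "rz": 0, "claw": 255}, {"x": 0.06, "y": 0, "z": 0, "rx": 0, "ry": 0, "rz": 0, "claw": 255}, {"x": 0.07, "y": 0.0, "z": 0, "rx": 0, "ry": 0, "rz": 0, "claw": 255}, {"x": 0.08, "y": 0, "z": 0, "rx": 0, "ry": 0, "rz": 0, "claw": 255}, {"x": 0.08, "y": 0, "z": 0, "rx": 0, "ry": 0, "rz": 0, "claw": 255}, {"x": 0.08, "y": 0, "z": 0, "rx": 0, "ry": 0, "rz": 0, "claw": 255}])

```text
t: 5.17
tool_pos: [0.4813, 0.1067, 0.0853]
orientation: [-3.14, -0.097, 0.0]
force: [-0.0, -0.1, 0.3]
opening: 0.0003
gripper_force: 0.0
```

Run:
```python
from h import *
im,d=cap('scene','s4'); cv2.imwrite('pics/s4c.png',cv2.resize(im[130:320,170:400,::-1],None,fx=3,fy=3))
im,d=cap('top','t4');P=pts('top',d)
m=(abs(P[...,0]-.53)<.085)&(abs(P[...,1]-.105)<.08)&(P[...,2]>.035)&(P[...,2]<.06)
q=P[m];print(len(q),q.min(0),q.max(0),np.median(q[:,2]))
```

```text
18 [0.60057975 0.02571409 0.03557678] [0.61492836 0.18367793 0.05786246] 0.0425460410683105
```

View pics/s4c.png

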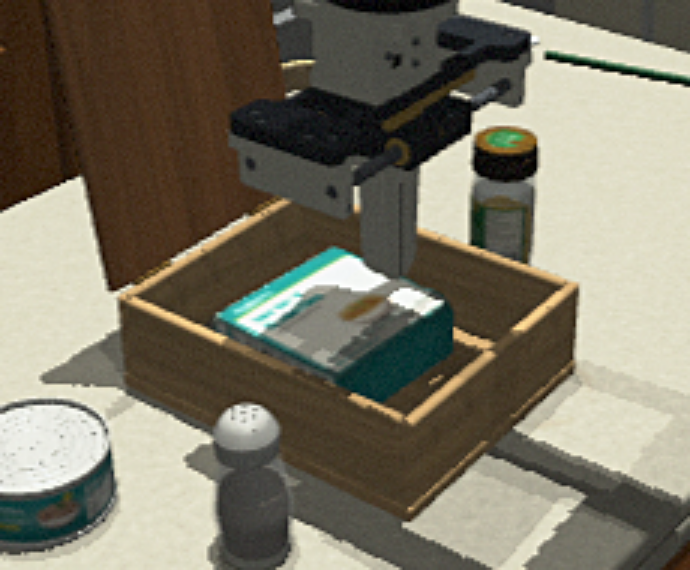

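The packet is now on its back in the box, front face up around (340,320) in the crop. I'll check it's flat, then lift the arm.

Run:
```python
from h import *
P=pts('scene',np.load('pics/s4.npz')['d'])
m=np.zeros(P.shape[:2],bool);m[222:255,250:315]=1
m&=(P[...,2]>.03)&(P[...,2]<.09)&(P[...,0]>.46)&(P[...,0]<.6)&(P[...,1]>.05)&(P[...,1]<.155)
q=P[m];A=np.c_[q,np.ones(len(q))]
c=np.linalg.lstsq(np.c_[q[:,:2]-[.53,.105],np.ones(len(q))],q[:,2],rcond=None)[0];print(len(q),c,q.min(0),q.max(0))
```

```text
1628 [0.0564568  0.00163315 0.05238591] [0.47115482 0.05227336 0.03001328] [0.57829845 0.15499653 0.05637739]
```

>>> arm_command(targets=[{"x": 0, "y": 0, "z": 0.08, "rx": 0, "ry": 0, "rz": 0, "claw": 255}, {"x": 0, "y": 0, "z": 0.16, "rx": 0, "ry": 0, "rz": 0, "claw": 255}, {"x": 0, "y": 0, "z": 0.24, "rx": 0, "ry": 0, "rz": 0, "claw": 255}, {"x": 0, "y": 0, "z": 0.32, "rx": 0, "ry": 0, "rz": 0, "claw": 255}, {"x": 0, "y": 0, "z": 0.4, "rx": 0, "ry": 0, "rz": 0, "claw": 255}, {"x": 0, "y": 0, "z": 0.48, "rx": 0, "ry": 0, "rz": 0, "claw": 255}, {"x": 0, "y": 0, "z": 0.5, "rx": 0, "ry": 0, "rz": 0, "claw": 255}, {"x": 0, "y": 0, "z": 0.5, "rx": 0, "ry": 0, "rz": 0, "claw": 255}])

```text
t: 5.93
tool_pos: [0.4827, 0.107, 0.3402]
orientation: [-3.139, -0.097, -0.013]
force: [1.0, -0.4, 1.0]
opening: 0.0002
gripper_force: 0.0
```

>>> arm_command(targets=[{"x": 0.08, "y": 0, "z": 0, "rx": 0, "ry": 0, "rz": 0, "claw": 255}, {"x": 0.16, "y": 0, "z": 0, "rx": 0, "ry": 0, "rz": 0, "claw": 255}, {"x": 0.24, "y": 0, "z": 0, "rx": 0, "ry": 0, "rz": 0, "claw": 255}, {"x": 0.32, "y": 0, "z": 0, "rx": 0, "ry": 0, "rz": 0, "claw": 255}, {"x": 0.4, "y": 0.004, "z": 0, "rx": 0, "ry": 0, "rz": 0, "claw": 255}, {"x": 0.48, "y": 0.01, "z": 0, "rx": 0, "ry": 0, "rz": 0, "claw": 255}, {"x": 0.52, "y": 0.01, "z": 0, "rx": 0, "ry": 0, "rz": 0, "claw": 255}, {"x": 0.52, "y": 0.01, "z": 0, "rx": 0, "ry": 0, "rz": 0, "claw": 255}, {"x": 0.52, "y": 0.01, "z": 0, "rx": 0, "ry": 0, "rz": 0, "claw": 255}])

```text
t: 6.68
tool_pos: [0.7409, 0.1115, 0.3302]
orientation: [3.14, 0.097, -0.01]
force: [-0.3, 0.1, 0.3]
opening: 0.0006
gripper_force: 0.0
```

Run:
```python
from h import *
im,d=cap('top','t5');P=pts('top',d)
m=(abs(P[...,0]-.525)<.09)&(abs(P[...,1]-.105)<.08)&(P[...,2]>.046)&(P[...,2]<.06)
q=P[m];q=q[(q[:,0]>.48)&(q[:,0]<.57)&(abs(q[:,1]-.105)<.045)]
print(len(q),np.linalg.lstsq(np.c_[q[:,:2]-[.53,.105],np.ones(len(q))],q[:,2],rcond=None)[0])
r=cv2.minAreaRect((P[m][:,:2]*1000).astype(np.float32));print(r)
im,d=cap('scene','s5')
```

```text
0 [0. 0. 0.]
((0.0, 0.0), (0.0, 0.0), 0.0)
```

View pics/s5.png

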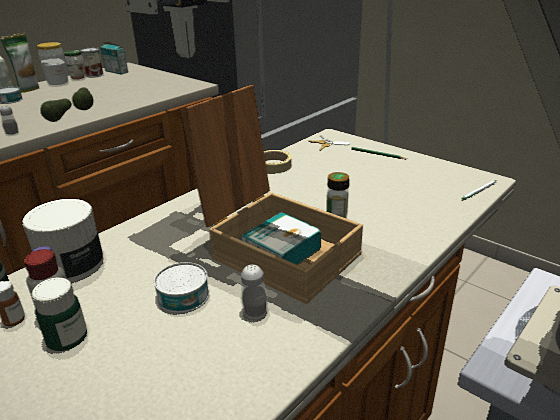

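The packet lies flat at (284,235), the lid is still open and the bystanders are standing. I'll lower the fingers behind the lid and push its top edge.

>>> arm_command(targets=[{"x": 0, "y": 0, "z": -0.08, "rx": 0, "ry": 0, "rz": 0, "claw": 255}, {"x": 0, "y": 0, "z": -0.15, "rx": 0, "ry": 0, "rz": 0, "claw": 255}, {"x": 0, "y": 0, "z": -0.21, "rx": 0, "ry": 0, "rz": 0, "claw": 255}, {"x": -0.03, "y": 0, "z": -0.21, "rx": 0, "ry": 0, "rz": 0, "claw": 255}, {"x": -0.06, "y": 0, "z": -0.21, "rx": 0, "ry": 0, "rz": 0, "claw": 255}, {"x": -0.09, "y": -0.002, "z": -0.21, "rx": 0, "ry": 0, "rz": 0, "claw": 255}, {"x": -0.11, "y": -0.003, "z": -0.215, "rx": 0, "ry": 0, "rz": 0, "claw": 255}, {"x": -0.13, "y": -0.004, "z": -0.22, "rx": 0, "ry": 0, "rz": 0, "claw": 255}, {"x": -0.15, "y": -0.005, "z": -0.22, "rx": 0, "ry": 0, "rz": 0, "claw": 255}, {"x": -0.17, "y": -0.006, "z": -0.22, "rx": 0, "ry": 0, "rz": 0, "claw": 255}])

```text
t: 7.62
tool_pos: [0.6549, 0.1089, 0.2276]
orientation: [-3.14, -0.098, -0.006]
force: [1.3, 0.4, 1.9]
opening: 0.0002
gripper_force: 0.9
```

>>> arm_command(targets=[{"x": -0.022, "y": -0.001, "z": -0.005, "rx": 0, "ry": 0, "rz": 0, "claw": 255}, {"x": -0.052, "y": -0.003, "z": -0.006, "rx": 0, "ry": 0, "rz": 0, "claw": 255}, {"x": -0.082, "y": -0.005, "z": -0.008, "rx": 0, "ry": 0, "rz": 0, "claw": 255}, {"x": -0.108, "y": -0.006, "z": -0.012, "rx": 0, "ry": 0, "rz": 0, "claw": 255}, {"x": -0.136, "y": -0.008, "z": -0.02, "rx": 0, "ry": 0, "rz": 0, "claw": 255}])

```text
t: 8.03
tool_pos: [0.5871, 0.1049, 0.2176]
orientation: [-3.14, -0.098, -0.008]
force: [1.4, 1.6, 1.9]
opening: 0.0007
gripper_force: 0.9
```

>>> arm_command(targets=[{"x": -0.028, "y": -0.002, "z": -0.01, "rx": 0, "ry": 0, "rz": 0, "claw": 255}, {"x": -0.054, "y": -0.003, "z": -0.022, "rx": 0, "ry": 0, "rz": 0, "claw": 255}, {"x": -0.078, "y": -0.005, "z": -0.036, "rx": 0, "ry": 0, "rz": 0, "claw": 255}, {"x": -0.102, "y": -0.006, "z": -0.052, "rx": 0, "ry": 0, "rz": 0, "claw": 255}, {"x": -0.124, "y": -0.007, "z": -0.07, "rx": 0, "ry": 0, "rz": 0, "claw": 255}])

```text
t: 8.45
tool_pos: [0.525, 0.1013, 0.1821]
orientation: [-3.14, -0.098, -0.007]
force: [0.9, -0.6, 1.4]
opening: 0.0004
gripper_force: 0.6
```

Run:
```python
from h import *
im,d=cap('scene','s6')
print(robot.read_state()['tool_pos'],robot.read_state()['force'])
```

```text
[0.52255787 0.10130493 0.17956614] [ 1.06939545  1.26502094 -1.50001462]
```

View pics/s6.png

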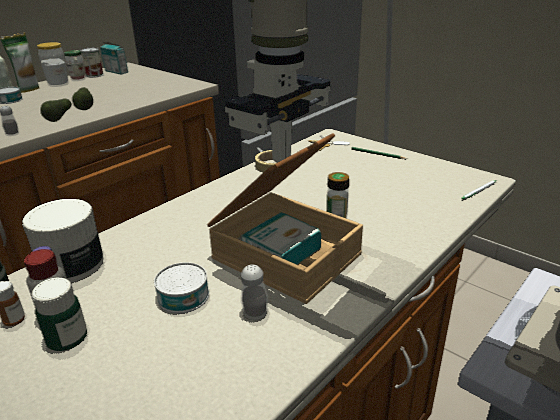

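The lid is at about 45°, with the fingers behind it at (282,140). I'll keep following the arc down.

>>> arm_command(targets=[{"x": -0.02, "y": -0.001, "z": -0.02, "rx": 0, "ry": 0, "rz": 0, "claw": 255}, {"x": -0.038, "y": -0.002, "z": -0.042, "rx": 0, "ry": 0, "rz": 0, "claw": 255}, {"x": -0.056, "y": -0.003, "z": -0.066, "rx": 0, "ry": 0, "rz": 0, "claw": 255}, {"x": -0.07, "y": -0.004, "z": -0.092, "rx": 0, "ry": 0, "rz": 0, "claw": 255}, {"x": -0.082, "y": -0.005, "z": -0.118, "rx": 0, "ry": 0, "rz": 0, "claw": 255}, {"x": -0.092, "y": -0.005, "z": -0.144, "rx": 0, "ry": 0, "rz": 0, "claw": 255}, {"x": -0.1, "y": -0.006, "z": -0.172, "rx": 0, "ry": 0, "rz": 0, "claw": 255}, {"x": -0.106, "y": -0.006, "z": -0.2, "rx": 0, "ry": 0, "rz": 0, "claw": 255}, {"x": -0.108, "y": -0.006, "z": -0.214, "rx": 0, "ry": 0, "rz": 0, "claw": 255}, {"x": -0.108, "y": -0.006, "z": -0.22, "rx": 0, "ry": 0, "rz": 0, "claw": 255}])

```text
t: 9.33
tool_pos: [0.471, 0.0982, 0.07]
orientation: [-3.14, -0.097, 0.0]
force: [-0.0, -0.3, 0.2]
opening: 0.0002
gripper_force: 0.3
```

>>> arm_command(targets=[{"x": 0, "y": 0, "z": -0.005, "rx": 0, "ry": 0, "rz": 0, "claw": 255}, {"x": 0, "y": 0, "z": -0.008, "rx": 0, "ry": 0, "rz": 0, "claw": 255}, {"x": 0, "y": 0, "z": -0.01, "rx": 0, "ry": 0, "rz": 0, "claw": 255}, {"x": 0, "y": 0, "z": -0.01, "rx": 0, "ry": 0, "rz": 0, "claw": 255}])

```text
t: 9.67
tool_pos: [0.4727, 0.0983, 0.0664]
orientation: [-3.14, -0.097, -0.001]
force: [-3.0, 0.6, 5.0]
opening: 0.0004
gripper_force: 2.5
```

>>> arm_command(targets=[{"x": 0, "y": 0, "z": -0.003, "rx": 0, "ry": 0, "rz": 0, "claw": 255}, {"x": 0, "y": 0, "z": -0.006, "rx": 0, "ry": 0, "rz": 0, "claw": 255}, {"x": 0, "y": 0, "z": -0.006, "rx": 0, "ry": 0, "rz": 0, "claw": 255}])

```text
t: 9.92
tool_pos: [0.4728, 0.0983, 0.0661]
orientation: [3.14, 0.097, 0.001]
force: [-16.8, -1.6, 31.8]
opening: 0.0001
gripper_force: 15.9
```

```bash
cat > lid.py <<'E'
from h import *
import sys
im,d=cap('scene',sys.argv[1]);P=pts('scene',d)
m=(P[...,0]>.42)&(P[...,0]<.62)&(P[...,1]>.03)&(P[...,1]<.185)&(P[...,2]>.065)&(P[...,2]<.095)
q=P[m];c=np.linalg.lstsq(np.c_[q[:,:2]-[.52,.1],np.ones(len(q))],q[:,2],rcond=None)[0];print(len(q),c)
E
python3 lid.py s7
```

```text
4160 [-0.00306999 -0.00378011  0.07501887]
```

The lid is pressed hard onto the rim and fits as level at z=0.075. I'll retreat and look once more.

>>> arm_command(targets=[{"x": 0, "y": 0, "z": 0.01, "rx": 0, "ry": 0, "rz": 0, "claw": 255}, {"x": 0, "y": 0, "z": 0.06, "rx": 0, "ry": 0, "rz": 0, "claw": 255}, {"x": 0, "y": 0, "z": 0.14, "rx": 0, "ry": 0, "rz": 0, "claw": 255}, {"x": 0, "y": 0, "z": 0.22, "rx": 0, "ry": 0, "rz": 0, "claw": 255}, {"x": 0, "y": 0, "z": 0.3, "rx": 0, "ry": 0, "rz": 0, "claw": 255}, {"x": 0, "y": 0, "z": 0.3, "rx": 0, "ry": 0, "rz": 0, "claw": 255}, {"x": 0, "y": 0, "z": 0.3, "rx": 0, "ry": 0, "rz": 0, "claw": 255}])

```text
t: 10.55
tool_pos: [0.4747, 0.0985, 0.2164]
orientation: [-3.14, -0.097, -0.012]
force: [0.8, 0.1, -0.3]
opening: 0.0005
gripper_force: 0.0
```

```bash
python3 lid.py s8
```

```text
4942 [ 0.00041716 -0.00114474  0.07470866]
```

View pics/s8.png

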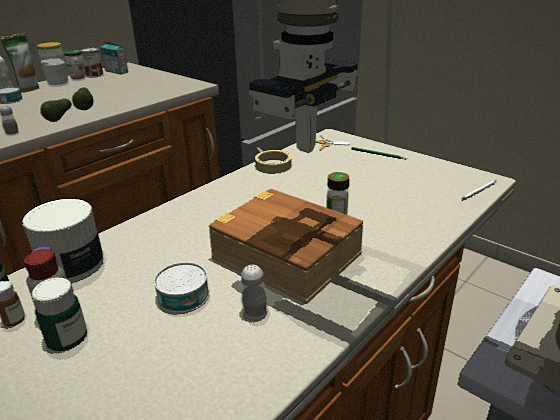

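The lid is shut at (287,235), level at z=0.0747. The jar, shaker and tin haven't moved, and the arm is clear.

```bash
python3 -c "
from plant import robot
print(robot.close_job())"
```

```text
the job is handed in; nothing more can be done
None
```

The packet lies flat on its back, the lid is fully shut on the rim, the jar, shaker and tin still stand where they were, and the job is handed in at about 10.6 s.

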